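# Dock the bench scraper that fits

### The arm

A 6-joint arm with a two-finger parallel gripper is mounted at the origin on the work surface. World frame = base frame: x ahead of the robot, y to its left, z up, the work surface at z = 0. Lengths are in m, angles in degrees, forces in N, time in s.
With the tool pointing down it reaches from about 0.375 to 0.925 m from the base axis. Payload 5.7 kg.
Tool frame: the origin (TCP) lies midway between the tips of the shut fingers; the grasp point (between the pads) lies 19 mm behind it (manip.hold_point_z is the distance from the TCP to the grasp point, in m); z points along the fingers, y is the direction in which the jaws open and shut (so a half turn about z gives the same grasp; the last joint's range is limited). The gripper opens to 85 mm and grips with 20 to 120 N. Pads are 22 mm wide; open, the fingers measure 114 mm over their backs; the gripper's body (76 mm by 85 mm) begins 54 mm behind the grasp point. The pads swing forward as they close: fully open they stand 13 mm farther back than shut.
Start: joints at [-81.022, 20.558, 86.54, -0, 72.909, -6.595], TCP at [0.161, -0.578, 0.231] pointing down, gripper open.
Joint ranges: [-170.27, 170.27], [-57.76, 135], [12.27, 136.19], [-55.21, 235.2], [11.17, 155.16], [-170.74, 170.74]. Speed limits (degrees/s): [136.94, 136.94, 180, 180, 180, 180].

### API

Orientations are given as a 3x3 rotation matrix whose columns are the frame's x, y, z axes.
In Python, from bench import manip gives the robot as it stands.
- The arm moves only by the tool arm_command, never from a script. Its argument "series" is one flat list of numbers, 7 for each row, row after row: the turn, a rotation vector about the tool's x, y, z in rad, then the shift along the tool's x, y, z in mm, then the opening in per cent of the stroke, from 0 (shut) to 100 (fully open). A call has 1 to 20 rows; each row is the pose to reach, as a shift and turn from the pose measured when the call began, along the tool's axes at that moment; what a row does not reach only later rows make up. A row lasts 1/10 s, in which the tool goes at most 50 mm and 8.59 degrees, less where a joint would pass 70% of its speed; a pose out of reach is approached as far as the arm can. A call with a gripper value outside its range is refused whole. The fingers move at their own pace and stop on an object; "force" is the grip in N (left out, the last holds). Time passes only in rows, so rows that repeat a pose let the fingers close. It gives the time, the measured TCP pose, the force and the opening at its end, in the units of the state.
- manip.sense(): the state, without advancing time (a new reading comes with each control period).
- manip.capture(name): name is "side" or "top" or "wrist"; returns a dict with "color" (480x640x3 uint8, red, green, blue), "depth" (480x640 float32, m along the optical axis (not along the pixel's ray), 0 where there is no reading), "intrinsics" (3x3 intrinsics, pixels), "k1" (the pictures are not rectified: a ray, as slopes to the right and down, at radius r is drawn at 1 + k1 r^2 times it, then the intrinsics apply), "position" and "rotation" of the camera in the world. Camera axes: x right, y down, z forward; pixel columns grow to the right and rows downward; lengths in m; the calibration is good to about 2 mm. A picture is of the moment at which its call begins.
- manip.close_job(): hands the job in, once; it reports no verdict.
The state is a dict: "time_s": time; "q": joint angles; "joint_vel": joint speeds; "joint_efforts": joint torques, N m; "position": TCP position; "tcp_rot": TCP orientation; "contact_force": force on the tool from outside, world axes, zero at the start; "torque": the same for the moment, N m; "opening": finger opening in m.
Only numpy, scipy, OpenCV 4.12 (cv2) and the standard library are available. Lean on these libraries where they do the work, as an engineer would, in place of code of your own. Each camera call takes 0.05 s, during which the arm holds its last target. There are 200 camera calls.

### The job

Put away the bench scraper whose blade fits the slot of the white dock: slide its blade edgewise into the slot, then push it home from behind its grip and press the blade firmly but gently against the back stop. Leave the other scrapers and the things on the bench where they are.

Things in the scene. Friction and masses are not known exactly. Their poses are not given: they have to be found in the camera images.
- scraper_mid: bench scraper lying flat, one of three look-alikes. Steel blade 100 mm wide, 5 mm thick, reaching 74 mm ahead of a wooden grip bar 124 mm wide (y), 24 mm deep (x), 30 mm tall; all grips are the same. Origin: under the grip bar's centre, on the bench; x points from grip to the blade's front edge (86 mm from the origin), z up. About 220 g, nose-heavy
- scraper_narrow: bench scraper lying flat, one of three look-alikes. Steel blade 78 mm wide, 5 mm thick, reaching 74 mm ahead of a wooden grip bar 124 mm wide (y), 24 mm deep (x), 30 mm tall; all grips are the same. Origin: under the grip bar's centre, on the bench; x points from grip to the blade's front edge (86 mm from the origin), z up. About 220 g, nose-heavy
- scraper_wide: bench scraper lying flat, one of three look-alikes. Steel blade 122 mm wide, 5 mm thick, reaching 74 mm ahead of a wooden grip bar 124 mm wide (y), 24 mm deep (x), 30 mm tall; all grips are the same. Origin: under the grip bar's centre, on the bench; x points from grip to the blade's front edge (86 mm from the origin), z up. About 220 g, nose-heavy
- scraper_mid_edge (a point): middle of the front edge of the 100 mm blade, on its underside; 86 mm ahead of the scraper's origin
- dock: white plastic dock fixed to the bench, 152 mm wide (y), 85 mm long (x). The bench is its slot's floor. Origin: on the bench, 40 mm behind the mouth; x points into the slot. A bridge bar 14 mm long, 32 mm tall spans the mouth; behind it two 22 mm tall side rails have lips over the blade's edges. Home, the grip stays 2 mm outside the bridge: no room for a finger there, so push from behind the grip
- mouth (a point): centre of the slot's mouth, on the bench, in the bridge's front face; axes as the dock. The slot is 9 mm high, 117 mm wide at the mouth, narrowing over 14 mm to 103 mm. From 22 to 40 mm in, a hidden sprung cheek in the left (+y) rail squeezes the blade against the right rail: 6 to 12 N of resistance to the push, less after that
- stop: the dock's back stop: a white bar 152 mm wide, 13 mm deep, 22 mm tall across the slot's end. Origin under its centre; axes as the dock. Sliding in takes up to 12 N, so about 18 to 20 N on the tool, held half a second, presses the blade well on the stop without harm
- stop_face (a point): middle of the stop's front face, on the bench, where the blade's edge ends up; 72 mm beyond the mouth; axes as the dock
- jar: amber glass jar, 68 mm across, 100 mm tall; a bystander to leave alone
- tin: aluminium tin, 56 mm across, 75 mm tall; a bystander to leave alone
- dish: white ceramic dish, 100 mm across, 30 mm tall; a bystander to leave alone
- brush: wooden brush lying down; a bystander to leave alone
- stone: flat grey stone, 72 mm across, 26 mm tall; a bystander to leave alone
- mug: blue mug, 80 mm across, 90 mm tall; a bystander to leave alone

How it is judged (in metres and radians):
On the way, in this order (a step that is already met when the one before it is completed fails the run):
1. the blade's front edge is in the slot, 15 mm or more past the mouth, flat on the bench and centred within 4 mm (y of scraper_mid_edge in the frame of mouth between -0.004 and 0.004 m and angle between the x axis of scraper_mid and the x axis of dock, either way round below 0.08 rad and z of scraper_mid_edge in the frame of mouth below 0.005 m and x of scraper_mid_edge in the frame of mouth above 0.015 m), for 0.2 s.
2. the blade is pressed against the back stop with more than 5 N for 0.3 s (y of scraper_mid_edge in the frame of mouth between -0.004 and 0.004 m and angle between the x axis of scraper_mid and the x axis of dock, either way round below 0.08 rad and z of scraper_mid_edge in the frame of mouth below 0.005 m and contact force between scraper_mid and stop above 5 N), for 0.3 s.
At the end, for the whole second after the job is handed in: The scraper with the 100 mm blade sits fully home in the dock: blade edge within 3 mm of the back stop, centred within 4 mm, in line within 0.08 rad, flat, at rest and let go (y of scraper_mid_edge in the frame of mouth between -0.004 and 0.004 m and angle between the x axis of scraper_mid and the x axis of dock, either way round below 0.08 rad and z of scraper_mid_edge in the frame of mouth below 0.005 m and x of scraper_mid_edge in the frame of stop_face above -0.003 m and angle between scraper_mid's own z axis and vertical below 0.05 rad and linear speed of scraper_mid below 0.01 m/s and contact force between scraper_mid and the arm below 0.1 N and contact force between scraper_mid and the fingers below 0.1 N); the robot touches nothing.
It fails at once if the blade presses on the back stop with more than 30 N (contact force between scraper_mid and stop above 30 N).
It fails at once if either of the other two scrapers is moved more than 20 mm (distance of any of scraper_narrow, scraper_wide from where it was at the start of the episode above 0.02 m).
It fails at once if a bystander (jar, tin, dish, brush, stone or mug) is moved more than 20 mm (distance of any of jar, tin, dish, brush, stone, mug from where it was at the start of the episode above 0.02 m).
It also fails if it takes over 72 s, if anything falls off the work surface, if the arm or the gripper's body presses on something with over 40 N, if the wrist force passes 120 N, or if a joint passes its speed limit or range.

## Working session

There is one attempt and no reset: what is moved stays moved. The work goes in short steps, Python scripts to look and compute and a tool call to move; the robot and the scene stay as the last step left them, time stands still between calls to the robot, and variables do not carry over. Pictures are saved under pics/ and viewed, about 8 in all and at most 12, crops included, and the job is handed in when it is done.

Besides the shell and the picture viewer there is one more tool, called after "Emit:" as name(argument=value, ...) on one line, values as JSON. arm_command: Moves the arm, as the interface text tells. Its arguments: {"type":"object","properties":{"series":{"type":"array","items":{"type":"number"}},"force":{"type":"number"}},"required":["series"]}

```bash
mkdir -p pics; ls; python3 - <<'E'
from bench import manip
import cv2,numpy as np
for n in ("top","side"):
    c=manip.capture(n); np.savez(f"{n}0.npz",**c)
    cv2.imwrite(f"pics/{n}0.png",c["color"][:,:,::-1])
    print(n,c["intrinsics"].tolist(),c["k1"],c["position"],np.round(c["rotation"],3).tolist())
s=manip.sense();print(s)
E
```

```text
pics
top [[556.6700956498801, 0.0, 324.1980623366946], [0.0, 556.6700956498801, 241.30890422093742], [0.0, 0.0, 1.0]] -0.16928025874301664 [0.49437279 0.04142063 1.11117663] [[-0.006, -0.994, 0.113], [-1.0, 0.004, -0.02], [0.019, -0.113, -0.993]]
side [[521.9541940106462, 0.0, 318.81124879385703], [0.0, 521.9541940106462, 235.4473158142979], [0.0, 0.0, 1.0]] -0.06435075657095078 [ 0.49347834 -0.70080714  0.699166  ] [[0.988, -0.104, 0.117], [-0.156, -0.659, 0.736], [0.001, -0.745, -0.667]]
{'time_s': 0.1, 'q': array([-8.10216100e+01,  2.05943634e+01,  8.65929808e+01,  5.54594292e-05,
        7.29098013e+01, -6.59493521e+00]), 'joint_vel': array([-0.0351692 ,  0.00837745,  0.0051222 ,  0.11751993, -0.05413204,
       -0.00801146]), 'joint_efforts': array([-2.95181489e-04, -5.28653777e+01, -2.79348868e+01, -1.62577653e-04,
        5.12877392e-03,  2.04278211e-05]), 'position': array([ 0.1609761 , -0.57735643,  0.23053059]), 'tcp_rot': array([[ 9.63287764e-01,  2.68470881e-01, -2.63690455e-04],
       [ 2.68470939e-01, -9.63286328e-01,  1.67487826e-03],
       [ 1.95646633e-04, -1.68418296e-03, -9.99998563e-01]]), 'contact_force': array([ 0.46391168,  0.4323859 , -0.65416954]), 'torque': array([0.08677463, 0.00232229, 0.03451716]), 'opening': 0.08552838100507813}
```

View pics/top0.png

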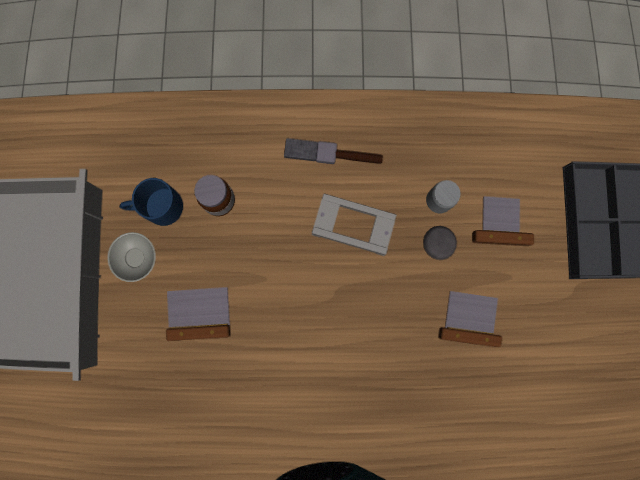

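View pics/side0.png

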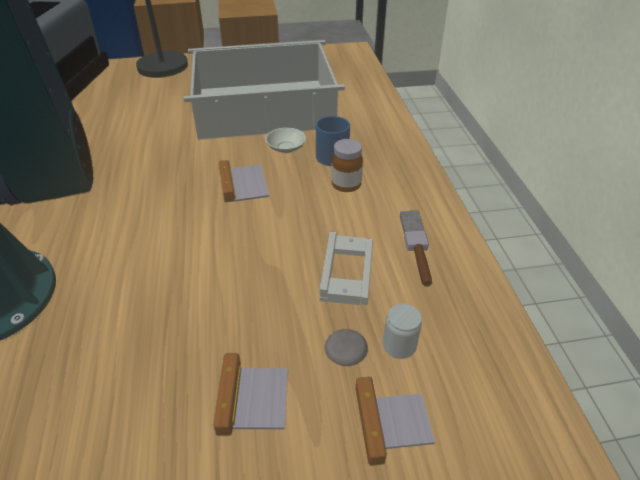

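Top view: the left scraper (198,312) has a blade as wide as its grip, so it is the wide one. The lower right one (470,317) has a blade/grip ratio of about 0.8, which makes it the 100 mm one. The upper right one (502,218) is narrow. The dock is at (355,224), and its taller bridge seems to be on the robot side. The side view agrees, with the dock at (347,268) and its thicker bar on the left.

```bash
cat > h.py <<'E'
import numpy as np, cv2
def load(n): return dict(np.load(n))
def rays(c,px):
    K=c["intrinsics"]; k=float(c["k1"])
    u=cv2.undistortPoints(np.array(px,float).reshape(-1,1,2),K,np.array([k,0,0,0,0])).reshape(-1,2)
    return np.c_[u,np.ones(len(u))]@c["rotation"].T
def plane(c,px,z):
    d=rays(c,px); p=c["position"]; return p+d*((z-p[2])/d[:,2])[:,None]
def cloud(c):
    H,W=c["depth"].shape; v,u=np.mgrid[:H,:W]
    P=c["position"]+rays(c,np.c_[u.ravel(),v.ravel()])*c["depth"].reshape(-1,1)
    return P.reshape(H,W,3)
def rect(c,mask,z):
    "largest blob of a mask -> min-area rectangle on plane z: centre, long-axis angle deg, sizes"
    n=max(cv2.findContours(mask.astype(np.uint8),cv2.RETR_EXTERNAL,cv2.CHAIN_APPROX_NONE)[0],key=cv2.contourArea)
    w=plane(c,n.reshape(-1,2),z)[:,:2]
    r=cv2.minAreaRect((w*1000).astype(np.float32)); b=cv2.boxPoints(r)
    e=[b[1]-b[0],b[2]-b[1]]; e=max(e,key=np.linalg.norm)
    return np.round(np.array(r[0]),1),round(float(np.degrees(np.arctan2(e[1],e[0]))%180),1),np.round(r[1],1)
E
python3 - <<'E'
from h import *
c=load("top0.npz"); P=cloud(c); im=c["color"].astype(int)
hsv=cv2.cvtColor(c["color"],cv2.COLOR_RGB2HSV)
print("bench z",np.median(P[380:420,200:400,2]))
def win(x0,y0,x1,y1):
    m=np.zeros(P.shape[:2],bool); m[y0:y1,x0:x1]=1; return m
for n,w in dict(mid=(430,280,515,360),narrow=(465,185,545,255),wide=(155,280,240,350)).items():
    W=win(*w); print(n,"grip",hsv[W&(hsv[:,:,2]<90)].mean(0))
    g=W&(P[:,:,2]>0.02); print(rect(c,g,0.03), np.percentile(P[g][:,2],[50,90]))
    b=W&(hsv[:,:,1]<60); print(" blade",rect(c,b,0.005))
W=win(305,185,405,262)
m=W&(hsv[:,:,1]<60)
print("dock",rect(c,m,0.022))
d=W&(P[:,:,2]>0.027)&m; print("bridge",rect(c,d,0.032),np.percentile(P[d][:,2],[50,90]))
pm=P[m]; print(np.percentile(pm[:,2],[5,25,50,75,95]))
for n,w in dict(stone=(420,220,460,262),tin=(424,175,464,215)).items():
    g=win(*w)&(P[:,:,2]>0.012); print(n,rect(c,g,0.02))
E
```

```text
bench z 0.00039838183747042955
mid grip [ 17.02020202 154.66464646  77.18383838]
(array([ 428.5, -266.3]), 80.4, array([124.4,  26.8])) [0.02993691 0.03270283]
 blade (array([ 476. , -275.9]), 81.3, array([100.9,  73.6]))
narrow grip [ 17.21903052 153.02692998  74.38958707]
(array([ 624.6, -340.4]), 86.7, array([123.9,  26.4])) [0.02941592 0.03250395]
 blade (array([ 676.3, -345.7]), 87.0, array([77.7, 70.3]))
wide grip [ 15.49011858 159.93675889  78.1916996 ]
(array([440.6, 266.9]), 94.6, array([ 26.5, 124.9])) [0.03008356 0.03314588]
 blade (array([489.3, 271.9]), 93.8, array([ 74. , 122.8]))
dock (array([652.2, -39.4]), 73.5, array([152.7,  86.8]))
bridge (array([617.9, -29.3]), 73.9, array([150.7,  17.3])) [0.03191384 0.03471811]
[0.01754703 0.02104067 0.0229419  0.02763227 0.03383152]
stone (array([ 615.5, -210.5]), 89.6, array([67.2, 66.3]))
tin (array([ 709.5, -222.3]), 134.3, array([57. , 72.8]))
```

Emit:
arm_command(series=[0, 0, -1.129, 341, -228, 80, 100, 0, 0, -1.129, 341, -228, 80, 100, 0, 0, -1.129, 341, -228, 80, 100, 0, 0, -1.129, 341, -228, 80, 100, 0, 0, -1.129, 341, -228, 80, 100, 0, 0, -1.129, 341, -228, 80, 100, 0, 0, -1.129, 341, -228, 80, 100, 0, 0, -1.129, 341, -228, 80, 100, 0, 0, -1.129, 341, -228, 80, 100, 0, 0, -1.129, 341, -228, 80, 100, 0, 0, -1.129, 341, -228, 80, 100, 0, 0, -1.129, 341, -228, 80, 100, 0, 0, -1.129, 341, -228, 80, 100, 0, 0, -1.129, 341, -228, 80, 100], force=60)

```text
time_s: 1.5
position: [0.4278, -0.267, 0.1512]
tcp_rot: [[0.171, 0.985, 0.0], [0.985, -0.171, 0.001], [0.001, -0.0, -1.0]]
contact_force: [0.3, -1.1, 0.2]
opening: 0.0856
```

```bash
cat >> h.py <<'E'
def goto(s,xy,theta,z):
    "turn about tool z (rad) and shift (mm) to a down-pointing pose: xy mm, tool-x yaw deg, TCP z mm"
    R=s["tcp_rot"]; t=np.radians(theta); G=np.array([[np.cos(t),np.sin(t),0],[np.sin(t),-np.cos(t),0],[0,0,-1]])
    rv=cv2.Rodrigues(R.T@G)[0].ravel(); d=R.T@(np.array([*xy,z])-s["position"]*1000)
    print("turn",np.round(rv,4),"shift",np.round(d,1))
def show(s): print(round(s["time_s"],2),"pos",np.round(s["position"]*1000,1),"th",np.round(np.degrees(np.arctan2(s["tcp_rot"][1,0],s["tcp_rot"][0,0])),2),"zax",np.round(s["tcp_rot"][:,2],4),"F",np.round(s["contact_force"],1),"T",np.round(s["torque"],2),"open",round(s["opening"]*1000,1))
E
python3 - <<'E'
from h import *
from bench import manip
c=manip.capture("wrist"); np.savez("w1.npz",**c); cv2.imwrite("pics/w1.png",c["color"][:,:,::-1])
s=manip.sense(); show(s); P=cloud(c)
hsv=cv2.cvtColor(c["color"],cv2.COLOR_RGB2HSV)
near=(np.hypot(P[:,:,0]-.44,P[:,:,1]+.268)<.1)
g=near&(P[:,:,2]>0.02)&(P[:,:,2]<.04); print("grip",rect(c,g,0.03))
print("blade",rect(c,near&(hsv[:,:,1]<60)&(P[:,:,2]<.015),0.005))
E
```

```text
1.55 pos [ 427.8 -266.9  151.1] th 80.17 zax [-1.0e-04  1.4e-03 -1.0e+00] F [-0.9 -0.1  0.8] T [-0.01 -0.03 -0.03] open 85.3
grip (array([ 428. , -265.3]), 81.4, array([122.1,  24. ]))
blade (array([ 476.9, -274.4]), 81.2, array([100.4,  72.6]))
```

View pics/w1.png

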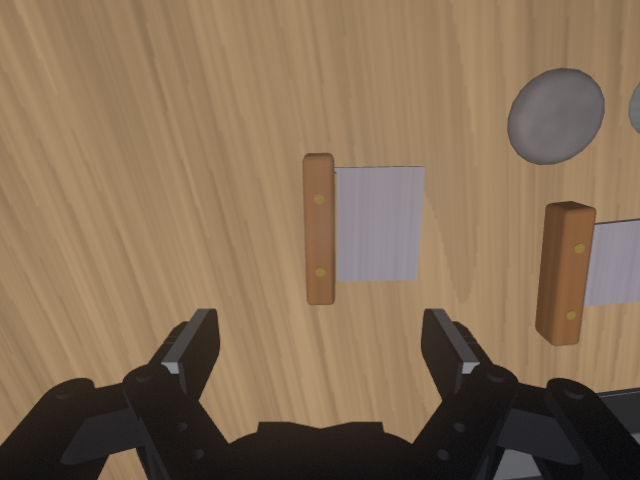

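The wrist view shows the 100 mm scraper with its grip at (319,229), between the jaws, and its blade to the right. Its measured size is 122x24 for the grip and 100.4 wide for the blade. I'll descend next.

Emit:
arm_command(series=[0, 0, -0.0145, 1.6, 0, 40, 100, 0, 0, -0.0145, 1.6, 0, 80, 100, 0, 0, -0.0145, 1.6, 0, 105, 100, 0, 0, -0.0145, 1.6, 0, 120, 100, 0, 0, -0.0145, 1.6, 0, 130, 100, 0, 0, -0.0145, 1.6, 0, 137, 100, 0, 0, -0.0145, 1.6, 0, 141, 100, 0, 0, -0.0145, 1.6, 0, 143, 100, 0, 0, -0.0145, 1.6, 0, 143, 100])

```text
time_s: 2.45
position: [0.4283, -0.2653, 0.0085]
tcp_rot: [[0.156, 0.988, 0.001], [0.988, -0.156, 0.001], [0.001, 0.0, -1.0]]
contact_force: [-0.2, -0.3, -0.6]
opening: 0.0853
```

Emit:
arm_command(series=[0, 0, 0, 0, 0, 0, 50, 0, 0, 0, 0, 0, 0, 30, 0, 0, 0, 0, 0, 0, 20, 0, 0, 0, 0, 0, 0, 10, 0, 0, 0, 0, 0, 0, 0, 0, 0, 0, 0, 0, 0, 0, 0, 0, 0, 0, 0, 0, 0, 0, 0, 0, 0, 0, 0, 0], force=60)

```text
time_s: 3.25
position: [0.4285, -0.2655, 0.0089]
tcp_rot: [[0.156, 0.988, 0.001], [0.988, -0.156, 0.001], [0.001, 0.001, -1.0]]
contact_force: [-0.6, 0.5, 5.2]
opening: 0.0227
```

```bash
python3 - <<'E'
from h import *
from bench import manip
c=manip.capture("wrist"); np.savez("w2.npz",**c); cv2.imwrite("pics/w2.png",c["color"][:,:,::-1])
s=manip.sense(); show(s); P=cloud(c)
hsv=cv2.cvtColor(c["color"],cv2.COLOR_RGB2HSV)
near=(np.hypot(P[:,:,0]-.44,P[:,:,1]+.268)<.1)
print("blade",rect(c,near&(hsv[:,:,1]<60)&(hsv[:,:,2]>90)&(P[:,:,2]<.015),0.005))
E
```

```text
3.3 pos [ 428.5 -265.4    8.9] th 81.0 zax [ 8.e-04  6.e-04 -1.e+00] F [-1.6  1.   5.2] T [ 0.04  0.12 -0.  ] open 23.1
blade (array([ 479.3, -267.8]), 81.0, array([87.2, 71.3]))
```

View pics/w2.png

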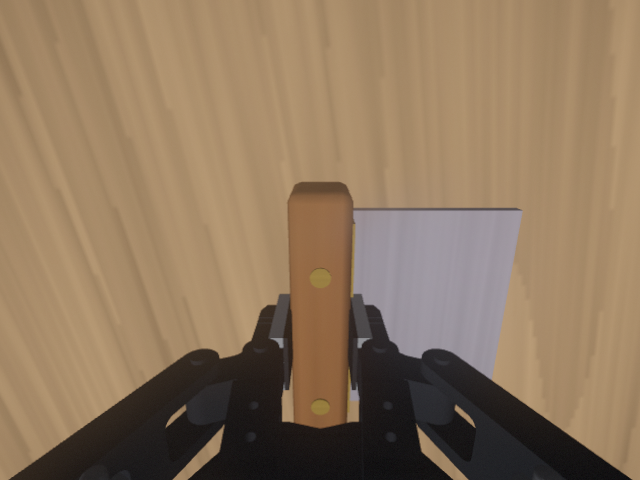

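The grip is held at 23 mm opening, and the blade points right with its back edge at (355,210). I'll lift a little and carry it in front of the mouth.

Emit:
arm_command(series=[0, 0, 0, 0, 0, -5, 0, 0, 0, 0, 0, 0, -15, 0, 0, 0, 0, 0, 0, -26, 0, 0, 0, 0, 5, 1, -31, 0, 0, 0, 0.01, 20, 3, -31, 0, 0, 0, 0.02, 45, 6, -31, 0, 0, 0, 0.04, 75, 10, -31, 0, 0, 0, 0.05, 105, 15, -31, 0, 0, 0, 0.06, 135, 19, -31, 0, 0, 0, 0.08, 165, 23, -31, 0, 0, 0, 0.1, 195, 27, -31, 0, 0, 0, 0.115, 225, 31, -31, 0, 0, 0, 0.1274, 250, 35, -31, 0, 0, 0, 0.1274, 267, 37, -31, 0, 0, 0, 0.1274, 275, 38.4, -31, 0, 0, 0, 0.1274, 277.1, 38.4, -31, 0, 0, 0, 0.1274, 277.1, 38.4, -31, 0], force=60)

```text
time_s: 5.0
position: [0.5096, 0.0021, 0.0403]
tcp_rot: [[0.28, 0.96, 0.001], [0.96, -0.28, 0.0], [0.001, 0.001, -1.0]]
contact_force: [0.3, 0.4, -1.4]
opening: 0.0227
```

```bash
python3 - <<'E'
from h import *
from bench import manip
c=manip.capture("wrist"); np.savez("w3.npz",**c)
t=manip.capture("top"); np.savez("t3.npz",**t); sd=manip.capture("side"); np.savez("s3.npz",**sd)
cv2.imwrite("pics/w3.png",c["color"][:,:,::-1])
cv2.imwrite("pics/ts3.png",np.hstack([t["color"][170:350,230:510],sd["color"][180:360,180:460]])[:,:,::-1].repeat(2,0).repeat(2,1)[:, :1120][:, ::1])
a=cv2.resize(np.hstack([t["color"][170:350,260:460],sd["color"][180:360,220:420]])[:,:,::-1],(800,360)); cv2.imwrite("pics/ts3.png",a)
s=manip.sense(); show(s); P=cloud(c)
hsv=cv2.cvtColor(c["color"],cv2.COLOR_RGB2HSV)
near=(np.hypot(P[:,:,0]-.56,P[:,:,1]+.01)<.2)&(hsv[:,:,1]<60)&(hsv[:,:,2]>90)
# blade top plane, bridge top
b=near&(abs(P[:,:,0]-.565)<.035)&(P[:,:,2]>.015)&(abs(P[:,:,1])<.08)
X=P[b]; A=np.c_[X[:,:2],np.ones(len(X))]; k=np.linalg.lstsq(A,X[:,2],rcond=None)[0]; print("blade plane slope",k,len(X))
d=near&(P[:,:,2]>.027)&(P[:,:,0]>.6); print("bridge",rect(c,d,.032))
print("blade",rect(c,b,float(np.median(X[:,2]))),np.median(X,0))
E
```

```text
5.15 pos [509.5   1.5  40.2] th 73.65 zax [ 6.e-04  5.e-04 -1.e+00] F [-0.1 -0.6 -2. ] T [0.01 0.04 0.03] open 22.1
blade plane slope [-0.02430208  0.02165247  0.04937162] 21245
bridge (array([618.4, -22.6]), 73.5, array([142.7,  16.9]))
blade (array([559.6,  -7.8]), 74.7, array([89.8, 71.6])) [0.56620307 0.00450533 0.0356119 ]
```

View pics/w3.png

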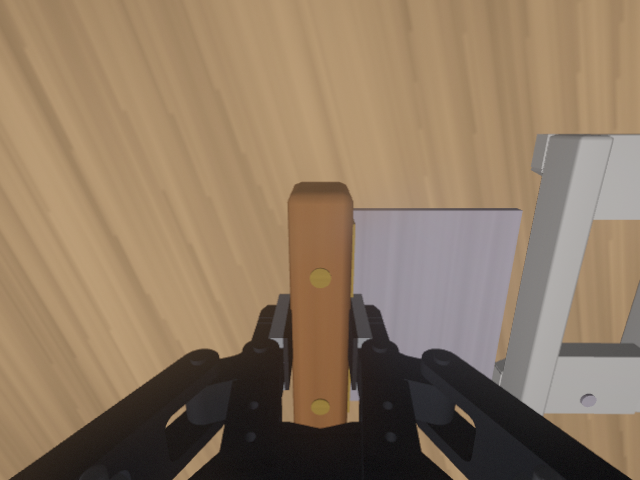

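View pics/ts3.png

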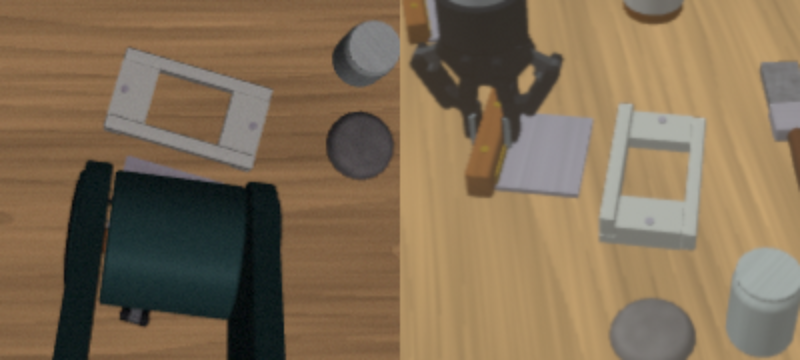

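The scraper sits unchanged in the hand. Blade edge (520,210) is about parallel to the bridge, and dock's left end is at (545,135). I'll lower to just above the bench and ease in.

Emit:
arm_command(series=[0, 0, 0, 0.5, 0, 10, 0, 0, 0, 0, 0.9, 0, 20, 0, 0, 0, 0, 0.9, 0, 27, 0, 0, 0, 0, 0.9, 0, 30, 0, 0, 0, 0, 0.9, 0, 30.5, 0, 0, 0, 0, 0.9, 0, 30.5, 0])

```text
time_s: 5.75
position: [0.5095, 0.0024, 0.0093]
tcp_rot: [[0.282, 0.96, 0.0], [0.96, -0.282, 0.001], [0.001, -0.0, -1.0]]
contact_force: [-0.7, 0.4, -0.8]
opening: 0.0229
```

Emit:
arm_command(series=[0, 0, 0, 0, 4, 0, 0, 0, 0, 0, 0, 8, 0, 0, 0, 0, 0, 0, 12, 0, 0, 0, 0, 0, 0, 16, 0, 0, 0, 0, 0, 0, 20, 0, 0, 0, 0, 0, 0, 23, 0, 0, 0, 0, 0, 0, 26, 0, 0, 0, 0, 0, 0, 26, 0, 0])

```text
time_s: 6.55
position: [0.5352, -0.0051, 0.0093]
tcp_rot: [[0.282, 0.96, 0.001], [0.96, -0.282, 0.0], [0.001, 0.001, -1.0]]
contact_force: [-0.3, -0.0, -2.2]
opening: 0.0228
```

```bash
python3 - <<'E'
from h import *
from bench import manip
c=manip.capture("wrist"); np.savez("w4.npz",**c); t=manip.capture("side"); np.savez("s4.npz",**t)
a=cv2.resize(np.hstack([c["color"],cv2.resize(t["color"][170:370,220:420],(480,480))])[:,:,::-1],(800,343)); cv2.imwrite("pics/ws4.png",a)
show(manip.sense())
E
```

```text
6.65 pos [534.4  -4.9   9.3] th 73.65 zax [-1.e-04  6.e-04 -1.e+00] F [-0.2 -0.3 -1.2] T [0.05 0.04 0.04] open 22.5
```

View pics/ws4.png

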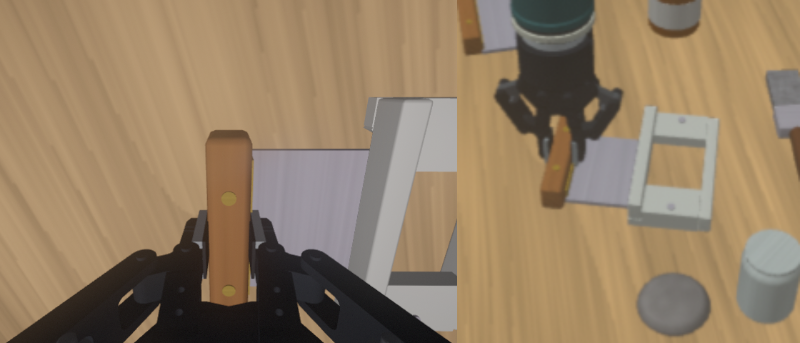

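The blade's front edge has gone under the bridge, at around (370,150) in the wrist part, with no contact force. I'll continue.

Emit:
arm_command(series=[0, 0, 0, 0, 3, 0, 0, 0, 0, 0, 0, 6, 0, 0, 0, 0, 0, 0, 9, 0, 0, 0, 0, 0, 0, 11, 0, 0, 0, 0, 0, 0, 13, 0, 0, 0, 0, 0, 0, 13, 0, 0, 0, 0, 0, 0, 13, 0, 0, 0, 0, 0, 0, 13, 0, 0])

```text
time_s: 7.45
position: [0.5402, -0.0065, 0.009]
tcp_rot: [[0.282, 0.959, -0.012], [0.959, -0.282, 0.004], [0.0, -0.012, -1.0]]
contact_force: [-14.2, 8.7, 14.0]
opening: 0.0227
```

```bash
python3 - <<'E'
from h import *
from bench import manip
s=manip.sense();show(s); R=s["tcp_rot"]; print("F tool",R.T@s["contact_force"])
E
```

```text
7.45 pos [540.2  -6.5   9. ] th 73.63 zax [-0.0116  0.0037 -0.9999] F [-14.2   8.7  14. ] T [ 1.07  1.48 -0.1 ] open 22.7
F tool [  4.3946282  -16.24363756 -13.81869493]
```

I'm blocked at about 12 mm in. The side force and twist fit the right front corner sitting on the right taper, so the blade is too far right. I'll measure the lateral offset from the close-up images.

```bash
python3 - <<'E'
from h import *
from bench import manip
c5=manip.capture("wrist"); np.savez("w5.npz",**c5)
th=np.radians(-16.35); u=np.array([np.cos(th),np.sin(th)]); n=np.array([-u[1],u[0]]); M=np.array([.6113,-.0274])
for f in ("w3.npz","w4.npz","w5.npz"):
    c=load(f); P=cloud(c); hsv=cv2.cvtColor(c["color"],cv2.COLOR_RGB2HSV)
    a=(P[:,:,:2]-M)@u; l=(P[:,:,:2]-M)@n
    g=(hsv[:,:,1]<60)&(hsv[:,:,2]>90)&(abs(l)<.1)
    v,uu=np.nonzero(g)
    zb=.037 if f[1]=="3" else .0054
    def ed(m,z):
        rr=[]
        v,x=np.nonzero(m); cols=np.unique(x)
        px=np.array([(k,v[x==k].min()-.5) for k in cols]); w=plane(c,px,z)[:,:2]-M
        A=w@u; L=w@n; k=np.polyfit(A,L,1); res=L-np.polyval(k,A); ok=abs(res)<.002; k=np.polyfit(A[ok],L[ok],1)
        return np.round([A.min()*1e3,A.max()*1e3,L[ok].mean()*1e3,np.degrees(k[0]),ok.sum()],2)
    b=g&(P[:,:,2]<.045 if f[1]=="3" else P[:,:,2]<.012)&(a<(-.024 if f[1]=="3" else -.006))&(a>-.065)
    print(f,"blade left edge",ed(b,zb))
    r=g&(P[:,:,2]>.026)&(a>-.004)&(a<.018); print("  bridge end",ed(r,.032), rect(c,r,.032))
    r=g&(P[:,:,2]>.016)&(P[:,:,2]<.027)&(a>.018)&(a<.07)&(l>.03); print("  rail outer",ed(r,.022))
E
```

```text
w3.npz blade left edge [-66.6  -24.24  49.33   0.08  23.  ]
  bridge end [ -3.63  13.3   52.7  263.3    4.  ] (array([618.2, -22.5]), 73.4, array([142.7,  17.3]))
  rail outer [17.03 32.4  78.64  6.38  9.  ]
w4.npz blade left edge [-6.469e+01 -6.300e+00  4.936e+01  1.000e-02  4.000e+01]
  bridge end [ -3.35  13.44  69.13 195.29   4.  ] (array([622.9,  -7.4]), 73.8, array([111.7,  17.4]))
  rail outer [15.63 32.69 78.13  3.66 10.  ]
w5.npz blade left edge [-60.01  -6.12  49.68   0.46  48.  ]
  bridge end [ -2.92  13.72  63.37 183.15   7.  ] (array([623.6,  -5.2]), 73.3, array([106.9,  16.9]))
  rail outer [17.54 36.52 78.3  -0.13 14.  ]
```

Two cues agree. The rail's outer side lies at +78.2 mm (it should be 76) and the blade's left side at +49.5 mm, so the blade is about 2.7 mm right of the slot's axis. I'll back off, shift left and retry.

```bash
python3 - <<'E'
from h import *
from bench import manip
goto(manip.sense(),(535.2,-2.3),73.65,9.4)
E
```

```text
turn [-0.0121 -0.0002 -0.0004] shift [ 2.6 -5.9 -0.3]
```

Emit:
arm_command(series=[-0.006, 0, 0, 0, -3, -0.3, 0, -0.012, 0, 0, 0, -6, -0.3, 0, -0.012, 0, 0, 2.6, -6, -0.3, 0, -0.012, 0, 0, 2.6, -6, -0.3, 0, -0.012, 0, 0, 2.6, -6, -0.3, 0])

```text
time_s: 8.0
position: [0.5358, -0.0024, 0.0094]
tcp_rot: [[0.282, 0.959, 0.001], [0.959, -0.282, 0.0], [0.0, 0.001, -1.0]]
contact_force: [0.2, 0.1, -2.0]
opening: 0.0232
```

Emit:
arm_command(series=[0, 0, 0, 0, 2, 0, 0, 0, 0, 0, 0, 4, 0, 0, 0, 0, 0, 0, 6, 0, 0, 0, 0, 0, 0, 8, 0, 0, 0, 0, 0, 0, 10, 0, 0, 0, 0, 0, 0, 12, 0, 0, 0, 0, 0, 0, 12, 0, 0, 0, 0, 0, 0, 12, 0, 0, 0, 0, 0, 0, 12, 0, 0])

```text
time_s: 8.9
position: [0.5472, -0.0057, 0.0094]
tcp_rot: [[0.282, 0.959, 0.0], [0.959, -0.282, 0.0], [0.0, 0.0, -1.0]]
contact_force: [0.0, 0.8, -2.1]
opening: 0.0228
```

```bash
python3 - <<'E'
from h import *
from bench import manip
s=manip.sense();show(s); R=s["tcp_rot"]; print("F tool",R.T@s["contact_force"])
E
```

```text
8.9 pos [547.2  -5.7   9.4] th 73.63 zax [ 4.e-04  1.e-04 -1.e+00] F [ 0.   0.8 -2.1] T [-0.03  0.09 -0.07] open 22.8
F tool [ 0.74255239 -0.20713248  2.10116037]
```

It slides freely now, with the edge about 18 mm in and no force. I'll go on past the cheek.

Emit:
arm_command(series=[0, 0, 0, 0, 1.5, 0, 0, 0, 0, 0, 0, 1.5, 0, 0, 0, 0, 0, 0, 1.5, 0, 0, 0, 0, 0, 0, 4, 0, 0, 0, 0, 0, 0, 6, 0, 0, 0, 0, 0, 0, 8, 0, 0, 0, 0, 0, 0, 10, 0, 0, 0, 0, 0, 0, 12, 0, 0, 0, 0, 0, 0, 14, 0, 0, 0, 0, 0, 0, 16, 0, 0, 0, 0, 0, 0, 18, 0, 0, 0, 0, 0, 0, 18, 0, 0], force=80)

```text
time_s: 10.1
position: [0.5649, -0.0109, 0.0094]
tcp_rot: [[0.282, 0.959, 0.001], [0.959, -0.282, 0.0], [0.0, 0.001, -1.0]]
contact_force: [-0.2, 0.3, -1.6]
opening: 0.0225
```

```bash
python3 - <<'E'
from h import *
from bench import manip
s=manip.sense();show(s); R=s["tcp_rot"]; print("F tool",R.T@s["contact_force"])
E
```

```text
10.1 pos [564.9 -10.9   9.4] th 73.63 zax [ 9.e-04  0.e+00 -1.e+00] F [-0.2  0.3 -1.6] T [ 0.06  0.02 -0.01] open 22.5
F tool [ 0.26651094 -0.27261416  1.6375759 ]
```

There is no cheek resistance, which is unexpected at this depth, so I'll look.

```bash
python3 - <<'E'
from h import *
from bench import manip
c=manip.capture("wrist"); np.savez("w6.npz",**c); t=manip.capture("side"); np.savez("s6.npz",**t)
a=cv2.resize(np.hstack([c["color"],cv2.resize(t["color"][170:370,220:420],(480,480))])[:,:,::-1],(800,343)); cv2.imwrite("pics/ws6.png",a)
show(manip.sense())
E
```

```text
10.2 pos [564.4 -10.8   9.4] th 73.63 zax [ 3.e-04  2.e-04 -1.e+00] F [-0.1 -0.8 -2. ] T [ 0.02 -0.01  0.03] open 22.2
```

View pics/ws6.png

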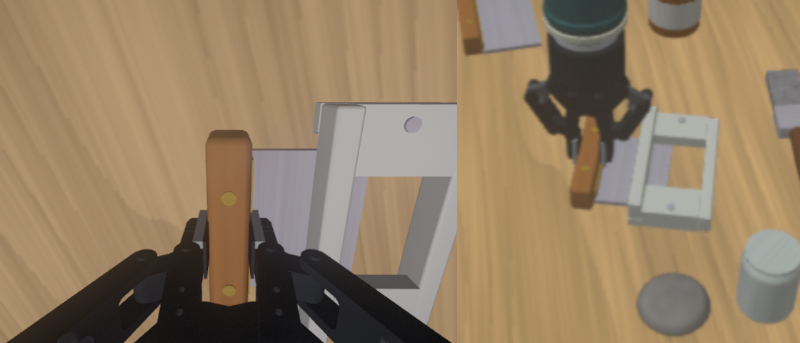

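The blade shows behind the bridge in the dock's window, straight in line, with its edge at around (350,230) in the wrist part. I'll go on about 8 mm more.

Emit:
arm_command(series=[0, 0, 0, 0, 2, 0, 0, 0, 0, 0, 0, 4, 0, 0, 0, 0, 0, 0, 6, 0, 0, 0, 0, 0, 0, 8, 0, 0, 0, 0, 0, 0, 9, 0, 0, 0, 0, 0, 0, 9, 0, 0, 0, 0, 0, 0, 9, 0, 0])

```text
time_s: 10.9
position: [0.5712, -0.013, 0.0091]
tcp_rot: [[0.282, 0.959, -0.003], [0.959, -0.282, 0.001], [-0.0, -0.003, -1.0]]
contact_force: [-5.4, 1.5, 2.1]
opening: 0.022
```

```bash
python3 - <<'E'
from h import *
from bench import manip
s=manip.sense();show(s); R=s["tcp_rot"]; print("F tool",R.T@s["contact_force"])
c=manip.capture("wrist"); np.savez("w7.npz",**c); t=manip.capture("side"); np.savez("s7.npz",**t)
th=np.radians(-16.4); u=np.array([np.cos(th),np.sin(th)]); n=np.array([-u[1],u[0]]); M=np.array([.6119,-.0253])
for c in (c,t):
    hsv=cv2.cvtColor(c["color"],cv2.COLOR_RGB2HSV)
    # colour along the slot axis on the bench plane: where does the blade end inside the window?
    H=[]
    for a in np.arange(.016,.064,.002):
        q=[]
        for l in (.0,.01,.015,.02):
            w=np.array([*(M+u*a+n*l),.005]); p=c["rotation"].T@(w-c["position"]); x=p[:2]/p[2]; x=x*(1+float(c["k1"])*(x@x)); px=c["intrinsics"][:2,:2]@x+c["intrinsics"][:2,2]
            i,j=int(round(px[1])),int(round(px[0])); q.append(int(hsv[i,j,1]) if 0<=i<480 and 0<=j<640 else -1)
        H.append((round(a*1e3),q))
    print(H)
E
```

```text
10.9 pos [571.2 -13.    9.1] th 73.63 zax [-3.1e-03  8.0e-04 -1.0e+00] F [-5.4  1.5  2.1] T [0.14 0.68 0.03] open 22.0
F tool [-0.04071306 -5.57829792 -2.08806979]
[(16, [4, 6, 6, 6]), (18, [6, 6, 6, 6]), (20, [6, 6, 6, 6]), (22, [7, 6, 6, 4]), (24, [4, 6, 6, 7]), (26, [6, 6, 6, 5]), (28, [15, 13, 13, 15]), (30, [13, 15, 13, 13]), (32, [13, 15, 15, 13]), (34, [15, 15, 15, 13]), (36, [15, 13, 13, 13]), (38, [15, 13, 13, 15]), (40, [15, 13, 15, 15]), (42, [13, 13, 13, 14]), (44, [90, 91, 89, 89]), (46, [91, 89, 89, 86]), (48, [89, 91, 90, 90]), (50, [90, 91, 89, 87]), (52, [91, 90, 90, 89]), (54, [92, 89, 91, 88]), (56, [91, 90, 89, 91]), (58, [92, 89, 93, 89]), (60, [93, 93, 91, 90]), (62, [91, 92, 91, 91])]
[(16, [13, 11, 12, 12]), (18, [13, 12, 12, 12]), (20, [12, 12, 12, 12]), (22, [12, 10, 10, 12]), (24, [13, 13, 12, 12]), (26, [11, 13, 11, 11]), (28, [11, 10, 13, 11]), (30, [13, 11, 11, 11]), (32, [13, 12, 12, 13]), (34, [12, 12, 12, 12]), (36, [13, 10, 11, 10]), (38, [13, 11, 11, 11]), (40, [7, 15, 7, 8]), (42, [48, 74, 69, 54]), (44, [94, 103, 102, 99]), (46, [104, 104, 106, 106]), (48, [106, 106, 106, 105]), (50, [106, 105, 107, 107]), (52, [106, 106, 106, 106]), (54, [106, 107, 108, 106]), (56, [106, 107, 106, 106]), (58, [106, 106, 105, 106]), (60, [106, 106, 106, 106]), (62, [106, 105, 106, 106])]
```

The edge is 42–43 mm in by both cameras, and the cheek resists with 5.6 N. I'll let go with a small opening, rise, shut, and come down behind the grip.

Emit:
arm_command(series=[0, 0, 0, 0, 0, 0, 45, 0, 0, 0, 0, 0, 0, 45, 0, 0, 0, 0, 0, 0, 45, 0, 0, 0, 0, 0, 0, 45, 0, 0, 0, 0, 0, -15, 45, 0, 0, 0, 0, 0, -35, 45, 0, 0, 0, 0, 0, -60, 45, 0, 0, 0, 0, 0, -60, 45])

```text
time_s: 11.8
position: [0.5742, -0.0134, 0.0721]
tcp_rot: [[0.282, 0.959, 0.003], [0.96, -0.282, -0.0], [0.001, 0.003, -1.0]]
contact_force: [0.7, -0.7, -0.5]
opening: 0.0385
```

```bash
python3 - <<'E'
from h import *
from bench import manip
s=manip.sense();show(s)
c=manip.capture("wrist"); np.savez("w8.npz",**c); P=cloud(c)
th=np.radians(-16.4); u=np.array([np.cos(th),np.sin(th)]); n=np.array([-u[1],u[0]]); M=np.array([.6119,-.0253])
g=(P[:,:,2]>.02)&(P[:,:,2]<.04)&(cv2.cvtColor(c["color"],cv2.COLOR_RGB2HSV)[:,:,1]>100)
r=rect(c,g,.03); d=r[0]/1e3-M; print("grip",r,"a,l mm",d@u*1e3,d@n*1e3)
O=r[0]; T=O-45*u*1; goto(s,T,73.6,9)
cv2.imwrite("pics/w8.png",c["color"][:,:,::-1])
E
```

```text
11.8 pos [574.2 -13.4  72.1] th 73.64 zax [ 3.1e-03 -1.0e-04 -1.0e+00] F [ 0.7 -0.7 -0.5] T [ 0.02 -0.04 -0.01] open 38.5
grip (array([571.4, -13. ]), 73.7, array([121.9,  24. ])) a,l mm -42.325015888039694 0.3647328847062182
turn [ 0.003  -0.0008  0.0007] shift [ -0.4 -48.   63. ]
```

View pics/w8.png

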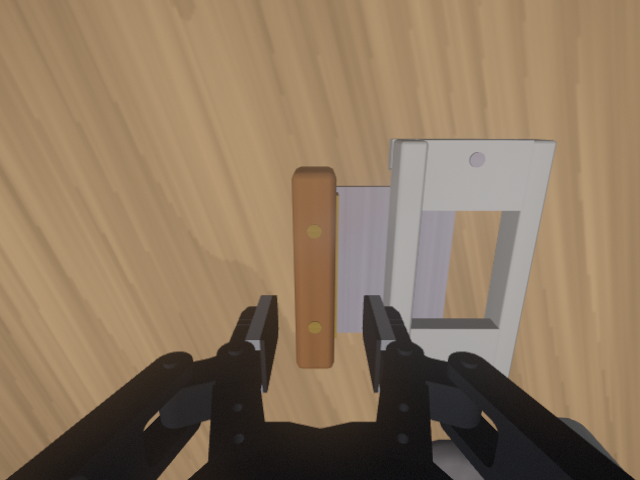

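The scraper is let go and sits straight in the slot, with its grip at (315,267) and its blade edge in the window at (448,260). The fingers are clear of the bridge. I'll move behind it.

Emit:
arm_command(series=[0.003, 0, 0, 0, -20, 0, 20, 0.003, 0, 0, 0, -40, 0, 0, 0.003, 0, 0, 0, -48, 0, 0, 0.003, 0, 0, 0, -48, 0, 0, 0.003, 0, 0, 0, -48, 0, 0, 0.003, 0, 0, 0, -48, 20, 0, 0.003, 0, 0, 0, -48, 40, 0, 0.003, 0, 0, 0, -48, 55, 0, 0.003, 0, 0, 0, -48, 61, 0, 0.003, 0, 0, 0, -48, 63, 0, 0.003, 0, 0, 0, -48, 63, 0], force=60)

```text
time_s: 12.95
position: [0.5279, 0.0001, 0.0077]
tcp_rot: [[0.282, 0.959, -0.001], [0.959, -0.282, 0.001], [0.001, -0.001, -1.0]]
contact_force: [-0.1, 0.3, -0.6]
opening: -0.0003
```

Emit:
arm_command(series=[0, 0, 0, 0, 3, 0, 0, 0, 0, 0, 0, 6, 0, 0, 0, 0, 0, 0, 9, 0, 0, 0, 0, 0, 0, 12, 0, 0, 0, 0, 0, 0, 15, 0, 0, 0, 0, 0, 0, 18, 0, 0, 0, 0, 0, 0, 21, 0, 0, 0, 0, 0, 0, 24, 0, 0, 0, 0, 0, 0, 24, 0, 0])

```text
time_s: 13.85
position: [0.5467, -0.0056, 0.0072]
tcp_rot: [[0.282, 0.959, -0.009], [0.959, -0.282, 0.003], [-0.0, -0.01, -1.0]]
contact_force: [-8.2, 3.3, 7.3]
opening: -0.0001
```

```bash
cat > m.py <<'E'
from h import *
from bench import manip
def m(name):
    s=manip.sense();show(s); print("F tool",np.round(s["tcp_rot"].T@s["contact_force"],1))
    c=manip.capture("wrist"); np.savez(name,**c); P=cloud(c)
    th=np.radians(-16.4); u=np.array([np.cos(th),np.sin(th)]); n=np.array([-u[1],u[0]]); M=np.array([.6119,-.0253])
    g=(P[:,:,2]>.02)&(P[:,:,2]<.04)&(cv2.cvtColor(c["color"],cv2.COLOR_RGB2HSV)[:,:,1]>100)
    r=rect(c,g,.03); d=r[0]/1e3-M; print("grip",r,"a,l mm",d@u*1e3,d@n*1e3,"edge a",d@u*1e3+86)
    print("TCP rel grip",(s["position"][:2]-r[0]/1e3)@u*1e3,(s["position"][:2]-r[0]/1e3)@n*1e3)
    return c
E
python3 -c "from m import *; m('w9.npz')"
```

```text
13.85 pos [546.7  -5.6   7.2] th 73.62 zax [-0.0092  0.0026 -1.    ] F [-8.2  3.3  7.3] T [ 0.48  1.13 -0.03] open -0.1
F tool [ 0.8 -8.8 -7.2]
grip (array([578.2,  14.5]), 73.4, array([66.8, 23.7])) a,l mm -43.56607092434638 28.66578909108937 edge a 42.43392907565362
TCP rel grip -24.569639646553092 -28.209023877331806
```

Contact is behind the grip with 8.8 N, and the resistance is as expected. I'll push on in steps.

Emit:
arm_command(series=[0, 0, 0, 0, 4, 0, 0, 0, 0, 0, 0, 6, 0, 0, 0, 0, 0, 0, 8, 0, 0, 0, 0, 0, 0, 10, 0, 0, 0, 0, 0, 0, 12, 0, 0, 0, 0, 0, 0, 14, 0, 0, 0, 0, 0, 0, 16, 0, 0, 0, 0, 0, 0, 18, 0, 0, 0, 0, 0, 0, 20, 0, 0, 0, 0, 0, 0, 20, 0, 0])

```text
time_s: 14.9
position: [0.5615, -0.01, 0.0064]
tcp_rot: [[0.282, 0.959, -0.017], [0.959, -0.282, 0.004], [-0.001, -0.018, -1.0]]
contact_force: [-7.6, 3.3, 6.2]
opening: 0.0002
```

```bash
python3 -c "from m import *; m('w10.npz')"
```

```text
14.9 pos [561.5 -10.    6.4] th 73.62 zax [-0.0171  0.0044 -0.9998] F [-7.6  3.3  6.2] T [0.6  1.09 0.06] open 0.2
F tool [ 1.  -8.3 -6. ]
grip (array([593.6,  10.6]), 73.3, array([66.5, 23.4])) a,l mm -27.6915040347423 29.27252302576343 edge a 58.3084959652577
TCP rel grip -24.987520414958734 -28.836689026359636
```

Emit:
arm_command(series=[-0.008, 0, 0, 0, 3, -1, 0, -0.016, 0, 0, 0, 5, -2, 0, -0.016, 0, 0, 0, 7, -2, 0, -0.016, 0, 0, 0, 9, -2, 0, -0.016, 0, 0, 0, 11, -2, 0, -0.016, 0, 0, 0, 13, -2, 0, -0.016, 0, 0, 0, 13, -2, 0])

```text
time_s: 15.65
position: [0.5744, -0.0138, 0.0081]
tcp_rot: [[0.282, 0.959, -0.001], [0.959, -0.282, -0.0], [-0.001, -0.001, -1.0]]
contact_force: [-2.4, 2.4, 0.5]
opening: -0.0001
```

```bash
python3 -c "from m import *; m('w11.npz')"
```

```text
15.65 pos [574.4 -13.8   8.1] th 73.62 zax [-1.4e-03 -1.0e-04 -1.0e+00] F [-2.4  2.4  0.5] T [ 0.3   0.51 -0.06] open -0.1
F tool [ 1.6 -2.9 -0.5]
grip (array([605.6,   6.1]), 73.4, array([67.8, 24.9])) a,l mm -14.909199784468655 28.34370762244769 edge a 71.09080021553135
TCP rel grip -24.308726720955608 -27.899618927697563
```

Emit:
arm_command(series=[0, 0, 0, 0, 1, 0, 0, 0, 0, 0, 0, 2, 0, 0, 0, 0, 0, 0, 3, 0, 0, 0, 0, 0, 0, 4, 0, 0, 0, 0, 0, 0, 5, 0, 0, 0, 0, 0, 0, 5, 0, 0])

```text
time_s: 16.3
position: [0.5753, -0.0141, 0.0074]
tcp_rot: [[0.282, 0.959, -0.008], [0.959, -0.282, 0.001], [-0.001, -0.008, -1.0]]
contact_force: [-10.3, 5.6, 3.0]
opening: 0.0001
```

```bash
python3 -c "from m import *; m('w12.npz')"
```

```text
16.3 pos [575.3 -14.1   7.4] th 73.61 zax [-0.0084  0.0015 -1.    ] F [-10.3   5.6   3. ] T [0.85 1.55 0.  ] open 0.1
F tool [  2.4 -11.4  -2.9]
grip (array([607. ,   6.1]), 73.4, array([67.3, 23.9])) a,l mm -13.566160220112614 28.738985662027705 edge a 72.43383977988739
TCP rel grip -24.722171742732947 -28.362364677583503
```

The blade has stopped, with the edge measured at 72.4 mm and force rising at a fixed position, so it is on the stop. I'll ramp gently towards 18–19 N and hold.

Emit:
arm_command(series=[0, 0, 0, 0, 2, 0, 0, 0, 0, 0, 0, 4, 0, 0, 0, 0, 0, 0, 5, 0, 0, 0, 0, 0, 0, 6, 0, 0, 0, 0, 0, 0, 6.5, 0, 0, 0, 0, 0, 0, 7, 0, 0, 0, 0, 0, 0, 7, 0, 0, 0, 0, 0, 0, 7, 0, 0])

```text
time_s: 17.15
position: [0.5749, -0.014, 0.0064]
tcp_rot: [[0.282, 0.959, -0.021], [0.959, -0.282, 0.004], [-0.002, -0.021, -1.0]]
contact_force: [-16.2, 8.5, 8.1]
opening: 0.0001
```

```bash
python3 -c "from m import *; m('w13.npz')"
```

```text
17.15 pos [574.9 -14.    6.4] th 73.61 zax [-0.0209  0.0045 -0.9998] F [-16.2   8.5   8.1] T [1.2  2.43 0.03] open 0.1
F tool [  3.6 -18.1  -7.7]
grip (array([606.8,   6.7]), 73.4, array([66.5, 23.6])) a,l mm -13.927427889126333 29.258105755383173 edge a 72.07257211087366
TCP rel grip -24.761247853114146 -28.84213121928288
```

That reads 18.1 N on the tool. I'll hold it somewhat longer to be sure.

Emit:
arm_command(series=[0, 0, 0, 0, 4, 0, 0, 0, 0, 0, 0, 6, 0, 0, 0, 0, 0, 0, 7, 0, 0, 0, 0, 0, 0, 7.3, 0, 0, 0, 0, 0, 0, 7.3, 0, 0, 0, 0, 0, 0, 7.3, 0, 0, 0, 0, 0, 0, 7.3, 0, 0, 0, 0, 0, 0, 7.3, 0, 0, 0, 0, 0, 0, 7.3, 0, 0, 0, 0, 0, 0, 7.3, 0, 0])

```text
time_s: 18.2
position: [0.5746, -0.014, 0.0061]
tcp_rot: [[0.282, 0.959, -0.034], [0.959, -0.282, 0.007], [-0.002, -0.034, -0.999]]
contact_force: [-17.5, 7.3, 16.7]
opening: -0.0002
```

```bash
python3 -c "from m import *; m('w14.npz')"
```

```text
18.2 pos [574.6 -14.    6.1] th 73.62 zax [-0.0337  0.0074 -0.9994] F [-17.5   7.3  16.7] T [1.13 2.71 0.01] open -0.2
F tool [  2.  -19.4 -16. ]
grip (array([607. ,   6.7]), 73.5, array([65.9, 23.3])) a,l mm -13.735565094218341 29.31457404675174 edge a 72.26443490578166
TCP rel grip -25.213889229742794 -29.00254908011575
```

19.4 N was held for over 0.5 s. I'll back off straight and rise.

Emit:
arm_command(series=[0, 0, 0, 0, -3, 0, 0, 0, 0, 0, 0, -8, 0, 0, -0.015, 0, 0, 0, -15, 0, 0, -0.034, 0, 0, 0, -25, 0, 0, -0.034, 0, 0, 0, -40, -10, 0, -0.034, 0, 0, 0, -50, -40, 0, -0.034, 0, 0, 0, -50, -80, 0, -0.034, 0, 0, 0, -50, -110, 0, -0.034, 0, 0, 0, -50, -130, 0, -0.034, 0, 0, 0, -50, -130, 0, -0.034, 0, 0, 0, -50, -130, 0])

```text
time_s: 19.35
position: [0.5317, -0.0011, 0.1387]
tcp_rot: [[0.282, 0.959, 0.001], [0.959, -0.282, -0.003], [-0.002, 0.002, -1.0]]
contact_force: [0.0, 0.3, -1.2]
opening: -0.0
```

```bash
python3 - <<'E'
from m import *
c=m("w15.npz"); t=manip.capture("side"); np.savez("s15.npz",**t); P=cloud(c)
cv2.imwrite("pics/ws15.png",cv2.resize(np.hstack([c["color"],cv2.resize(t["color"][170:370,220:420],(480,480))])[:,:,::-1],(800,343)))
hsv=cv2.cvtColor(c["color"],cv2.COLOR_RGB2HSV)
d=(hsv[:,:,1]<60)&(P[:,:,2]>.026)&(P[:,:,2]<.04)&(np.hypot(P[:,:,0]-.62,P[:,:,1]+.03)<.1)
print("bridge",rect(c,d,.032))
E
```

```text
19.35 pos [531.7  -1.1 138.7] th 73.61 zax [ 0.0015 -0.0026 -1.    ] F [ 0.   0.3 -1.2] T [-0.05  0.01 -0.02] open -0.0
F tool [ 0.3 -0.1  1.2]
grip (array([597.8, -20.6]), 73.6, array([121.6,  23.9])) a,l mm -14.853331888176331 0.5277611388537113 edge a 71.14666811182367
TCP rel grip -68.88840866959362 0.09962258843183217
bridge (array([619. , -26.2]), 73.5, array([149.8,  15.2]))
```

View pics/ws15.png

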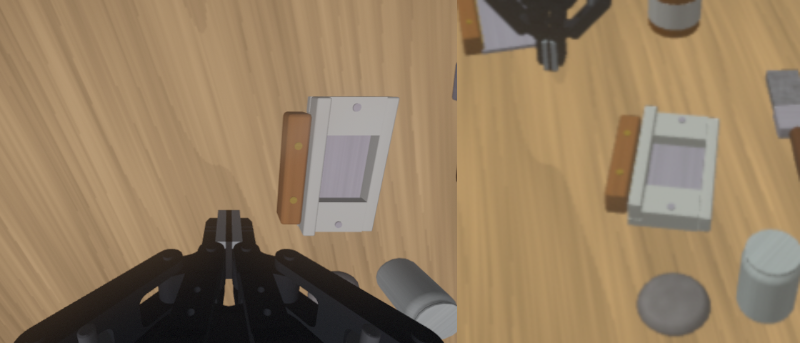

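The blade fills the dock's window, at (345,170) and (680,165), the grip sits against the bridge, and the arm is clear. Grip to bridge centre measures 21.9 mm (21 is home), with a lateral offset of about 0.6 mm and a yaw difference of 0.1°. I'll hand it in.

```bash
python3 -c "from bench import manip; print(manip.close_job())"
```

```text
the job is handed in; nothing more can be done
None
```

The 100 mm scraper is in the dock, with its blade against the back stop as far as I can measure. I handed the job in at about 19.5 s; no verdict is reported.

**What I did**
- I gripped the scraper across its grip bar, carried it to the mouth and slid the blade in edgewise to about 43 mm.
- I let go, came down behind the grip with shut fingers and pushed it home. I pressed with 18–19 N on the tool for over half a second, then backed off and rose clear.

**Last checks**
- **Depth:** the grip is 21.9 mm from the bridge centre, where home is 21 mm. That puts the blade edge about 1 mm from the stop, within the camera error. While pressing, the force rose with no further movement.
- **Alignment:** it sits about 0.6 mm off centre and 0.1° off line. The blade fills the dock's window, and the arm touches nothing.
- **Other things:** what could be seen of the other scrapers and bystanders in the last pictures looked unmoved. I did not measure their positions again.

**What failed or disagreed**
- **First insertion:** it stopped at about 12 mm, with up to about 16 N, because the first dock estimate from above was about 2.7 mm off sideways. The wrist camera showed the error, and after I backed off and shifted it went in freely.
- **Cheek resistance:** I felt none at the stop I made about 37 mm in. It showed only from there on, at 6–9 N.
- **Downward load while pressing:** the tool also read a vertical force of 8–16 N, which I put down to the tool tilting slightly under load.

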